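# Clamp the kumiko panel in the gluing board

## Task

Clamp the loose lattice panel into the corner of the gluing board: with one fingertip, push the lever of each of the two wooden cam clamps round as far as it goes, until it lies along the panel's side and the panel sits tight against both fences. Only push the levers, do not grip them; do not press on the delicate panel or lift anything, and leave the other things on the bench where they are.

Things in the scene. Friction and masses are not known exactly. Their poses are not given: they have to be found in the camera images.
- jig: gluing board, fixed, lying cornerwise to the robot: square plywood, from -200 to +135 mm in its x and y, top 18 mm above the table. Origin on its underside, below the home place of the panel's centre. Beech fences 24 mm high meet in the corner away from the robot, inner faces at x = +90 and y = +90 mm. Left cam's pivot at (-121, +30) mm, right cam's at (+30, -121) mm
- panel: loose square kumiko lattice panel in a plain wooden frame, 180 x 180 mm, 20 mm high, 0.2 kg, lying flat on the board. Origin at the centre of its underside, axes along its sides, parallel to the board's when home. At the start it lies 1 to 4 mm clear of each fence and very slightly askew
- cam_left (a joint): left cam clamp (cork-rimmed beech eccentric head of 24 mm radius with a lever, bolt head 32 mm above the board's top), angle in rad: 0 = open, lever straight out from the panel; 1.57 = closed stop, lever along the panel's near left (-x) side. Closes anticlockwise seen from above (board's -x to -y). Starts at 0 to 0.3; takes 2 to 8 N at the lever's end; stays where left, but may spring back 0.1 from the stop
- cam_left_pivot (a point): fixed point on the left cam's vertical pivot axis at half the lever's height (29 mm above the table, 11 mm above the board's top)
- cam_left_arm (a point): point on the centre line of the left cam's lever, 80 mm out from the pivot, at half its height. The lever is 18 mm wide, spans 19 to 39 mm above the table and ends, rounded, 105 mm from the pivot. Moves with the lever
- cam_right (a joint): right cam clamp (cork-rimmed beech eccentric head of 24 mm radius with a lever, bolt head 32 mm above the board's top), angle in rad: 0 = open, lever straight out from the panel; 1.57 = closed stop, lever along the panel's near right (-y) side. Closes clockwise seen from above (board's -y to -x). Starts at 0 to 0.3; takes 2 to 8 N at the lever's end; stays where left, but may spring back 0.1 from the stop
- cam_right_pivot (a point): fixed point on the right cam's vertical pivot axis at half the lever's height (29 mm above the table, 11 mm above the board's top)
- cam_right_arm (a point): point on the centre line of the right cam's lever, 80 mm out from the pivot, at half its height. The lever is 18 mm wide, spans 19 to 39 mm above the table and ends, rounded, 105 mm from the pivot. Moves with the lever
- tub: clear plastic tub, 68 mm across, 38 mm high, with a few wooden infill pieces in it, standing on the near corner of the gluing board; origin at the centre of its underside (bystander, loose)
- offcut: strip offcut 60 x 14 x 12 mm lying on the left corner of the gluing board (bystander, loose)
- glue: white glue bottle with an orange cap, 54 mm across, 140 mm high, standing right of the board; origin at the centre of its underside (bystander, loose)
- hammer: small hammer lying left of the board (bystander, loose)
- chisel: chisel with a wooden handle, 230 mm long, lying right of the board (bystander, loose)
- plane: wooden block plane, 150 x 52 mm, about 65 mm high, left of the board (bystander, loose)
- block: plain beech guide block 110 x 40 x 34 mm, right of the board (bystander, loose)
- square: try square, brass stock 100 mm and steel blade 150 mm, lying flat left of the board (bystander, loose)

How it is judged (in metres and radians):
At the end, for the whole second after the job is handed in: Both cam levers are within about 0.2 rad of their closed stop (joints over 1.35 of 1.57 rad), each cam bears on the panel with over 2 N, and the panel lies flat and still against both fences (within 1.5 mm of home in x and y, square to them within 0.012 rad). Either cam may be closed first (value of joint each of cam_left, cam_right above 1.35 rad and x of panel in the frame of jig between -0.0015 and 0.003 m and y of panel in the frame of jig between -0.0015 and 0.003 m and angle between the x axis of panel and the x axis of jig, either way round below 0.012 rad and angle between panel's own z axis and vertical below 0.03 rad and contact force between panel and cam_left above 2 N and contact force between panel and cam_right above 2 N and linear speed of panel below 0.01 m/s); the robot touches nothing.
It fails at once if the panel is lifted or tipped (z of panel in the frame of jig above 0.024 m or angle between panel's own z axis and vertical above 0.08 rad).
It fails at once if the robot presses on the panel itself (contact force between any of the fingers, the arm and panel above 1 N).
It fails at once if a lever is gripped: the fingers press on both of its flanks at once ((contact force between the fingers and cam_left_c1 above 4 N and contact force between the fingers and cam_left_c2 above 4 N) or (contact force between the fingers and cam_right_c1 above 4 N and contact force between the fingers and cam_right_c2 above 4 N)).
It fails at once if another thing on the bench is moved by more than 15 mm (distance of any of tub, offcut, glue, hammer, chisel, plane, block, square from where it was at the start of the episode above 0.015 m).
It also fails if it takes over 61 s, if anything falls off the work surface, if the arm or the gripper's body presses on something with over 40 N, if the wrist force passes 120 N, or if a joint passes its speed limit or range.

## Robot

A 7-joint arm with a two-finger parallel gripper is mounted at the origin on the work surface. World frame = base frame: x ahead of the robot, y to its left, z up, the work surface at z = 0. Lengths are in m, angles in degrees, forces in N, time in s.
With the tool pointing down it reaches from about 0.425 to 0.875 m from the base axis. Payload 9.9 kg.
Tool frame: the origin (TCP) lies midway between the tips of the shut fingers; the grasp point (between the pads) lies 19 mm behind it; z points along the fingers, y is the direction in which the jaws open and shut (so a half turn about z gives the same grasp; the last joint's range is limited). The gripper opens to 85 mm and grips with 20 to 120 N. Pads are 22 mm wide; open, the fingers measure 114 mm over their backs; the gripper's body (76 mm by 85 mm) begins 54 mm behind the grasp point. The pads swing forward as they close: fully open they stand 13 mm farther back than shut.
Start: joints at [60.057, 32.985, 1.427, 82.34, -0.859, 64.687, -3.237], TCP at [0.287, -0.611, 0.231] pointing down, gripper open.
Joint ranges: [-157.87, 157.87], [-19.46, 123.44], [-87.15, 90], [11.01, 140.99], [-62.26, 242.26], [9.8, 113.94], [-161.44, 161.44]. Speed limits (degrees/s): [127.2, 127.2, 172.46, 172.46, 180, 180, 180].

## Interface

Orientations are given as a 3x3 rotation matrix whose columns are the frame's x, y, z axes.
In Python, from workcell import status, read_camera, job gives the robot as it stands.
- The arm moves only by the tool jog_arm, never from a script. Its argument "moves" is a list that holds one entry, the list of rows, each a list of 6 numbers: the shift along the tool's x, y, z in mm, then the turn, a rotation vector about the tool's x, y, z in degrees. In form: [[[x, y, z, ax, ay, az], ...]]. A call has 1 to 20 rows; each row is the pose to reach, as a shift and turn from the pose commanded when the call began, along the tool's axes at that moment; what a row does not reach only later rows make up. A row lasts 1/8 s, in which the tool goes at most 62.5 mm and 10.7 degrees, less where a joint would pass 70% of its speed; a pose out of reach is approached as far as the arm can. A call with a gripper value outside its range is refused whole. "jaw" is the opening in per cent of the stroke, from 0 (shut) to 100 (fully open), set as the call begins (left out, the last holds). The fingers move at their own pace and stop on an object; "squeeze" is the grip in N (left out, the last holds). Time passes only in rows, so rows that repeat a pose let the fingers close. It gives the time, the measured TCP pose, the force and the opening at its end, in the units of the state.
- status.observe(): the state, without advancing time (a new reading comes with each control period).
- read_camera(name): name is "side" or "top" or "wrist"; returns a dict with "img" (420x560x3 uint8, red, green, blue), "depth" (420x560 float32, m along the optical axis (not along the pixel's ray), 0 where there is no reading), "intrinsics" (3x3 intrinsics, pixels), "distortion" ([k1, k2, p1, p2, k3] as OpenCV has them; the pictures are not rectified), "position" and "orientation" of the camera in the world. Camera axes: x right, y up, looking along -z (the intrinsics and any distortion apply to the point x, -y, -z); pixel columns grow to the right and rows downward; lengths in m; the calibration is good to about 2 mm. A picture is of the moment at which its call begins.
- job.finish_job(): hands the job in, once; it reports no verdict.
The state is a dict: "t": time; "joint_pos": joint angles; "qd": joint speeds; "joint_efforts": joint torques, N m; "ee_pos": TCP position; "tcp_rot": TCP orientation; "wrist_force": force on the tool from outside, world axes, zero at the start; "ft_torque": the same for the moment, N m; "finger_gap": finger opening in m.
Only numpy, scipy, OpenCV 4.12 (cv2) and the standard library are available. Lean on these libraries where they do the work, as an engineer would, in place of code of your own. Each camera call takes 0.05 s, during which the arm holds its last target.

## Working session

There is one attempt and no reset: what is moved stays moved. The work goes in short steps, Python scripts to look and compute and a tool call to move; the robot and the scene stay as the last step left them, time stands still between calls to the robot, and variables do not carry over. Pictures are saved under pics/ and viewed, and the job is handed in when it is done.

Besides the shell and the picture viewer there is one more tool, called after "Call:" as name(argument=value, ...), one argument or row to a line, values as JSON. jog_arm: Moves the arm, as the interface text tells. Its arguments: {"type":"object","properties":{"moves":{"type":"array"},"jaw":{"type":"number"},"squeeze":{"type":"number"}},"required":["moves"]}

```bash
mkdir -p pics; ls; cat > h.py <<'E'
import numpy as np, cv2
from workcell import status, read_camera, job
def snap(name,fn):
    c=read_camera(name); cv2.imwrite(fn,cv2.cvtColor(c['img'],cv2.COLOR_RGB2BGR))
    np.savez(fn.replace('.png','.npz'),**{k:np.asarray(v) for k,v in c.items()}); return c
def ray(c,u,v):
    p=cv2.undistortPoints(np.array([[[u,v]]],float),np.asarray(c['intrinsics'],float),np.asarray(c['distortion'],float))[0,0]
    R=np.asarray(c['orientation']); return R@np.array([p[0],-p[1],-1.0])
def atz(c,u,v,z):
    d=ray(c,u,v); o=np.asarray(c['position']); return o+d*(z-o[2])/d[2]
def bydepth(c,u,v):
    return np.asarray(c['position'])+ray(c,u,v)*float(c['depth'][int(round(v)),int(round(u))])
def proj(c,P):
    R=np.asarray(c['orientation']); q=(np.atleast_2d(P)-np.asarray(c['position']))@R; q=q*[1,-1,-1]
    return cv2.projectPoints(q.reshape(-1,1,3).astype(float),np.zeros(3),np.zeros(3),np.asarray(c['intrinsics'],float),np.asarray(c['distortion'],float))[0][:,0]
E
python3 - <<'E'
from h import *
for n in ['side','top','wrist']:
    c=snap(n,f'pics/{n}0.png'); print(n,np.round(c['position'],3))
s=status.observe(); print(s)
E
```

```text
pics
side [0.092 0.765 0.663]
top [ 0.309 -0.015  1.513]
wrist [ 0.363 -0.575  0.372]
{'t': 0.15, 'joint_pos': array([60.05830389, 33.02143636,  1.42386336, 82.37455672, -0.86006965,
       64.68765333, -3.23638083]), 'qd': array([-0.00167556, -0.13376716,  0.15152236, -0.04363096,  0.07802431,
        0.00219454, -0.02550181]), 'joint_efforts': array([ 4.28967207e-03, -7.66266775e+01,  2.25316800e+00, -2.86180776e+01,
        1.55405147e-02,  9.80481156e-03, -2.74539900e-05]), 'ee_pos': array([ 0.2866298 , -0.61073926,  0.23064766]), 'tcp_rot': array([[ 9.05252824e-01,  4.24872896e-01, -5.88680121e-04],
       [ 4.24873300e-01, -9.05252119e-01,  1.13147027e-03],
       [-5.21728772e-05, -1.27438112e-03, -9.99999187e-01]]), 'wrist_force': array([ 0.81149995, -1.09773767,  0.38964887]), 'ft_torque': array([0.01630213, 0.06416799, 0.02473857]), 'finger_gap': 0.08570544760191812}
```

View pics/top0.png

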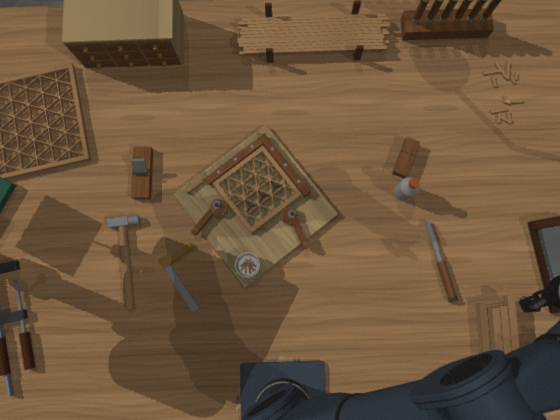

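View pics/side0.png

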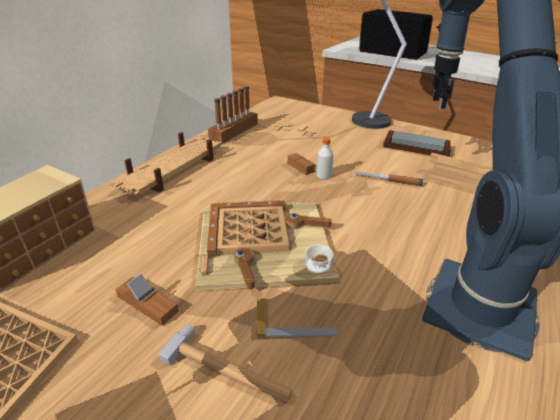

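The top view shows the board centred near (258,205), with its corners at about (267,127), (341,215), (248,287) and (174,195). The left lever runs from about (217,207) to (195,232), the right one from (292,215) to (305,246). I'll enlarge it.

```bash
python3 - <<'E'
import cv2
i=cv2.imread('pics/top0.png')[115:300,160:355]
cv2.imwrite('pics/topz.png',cv2.resize(i,None,fx=4,fy=3.2*1.0,interpolation=cv2.INTER_CUBIC) if 0 else cv2.resize(i,None,fx=3.2,fy=3.2,interpolation=cv2.INTER_CUBIC))
E
```

```text
(no output)
```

View pics/topz.png

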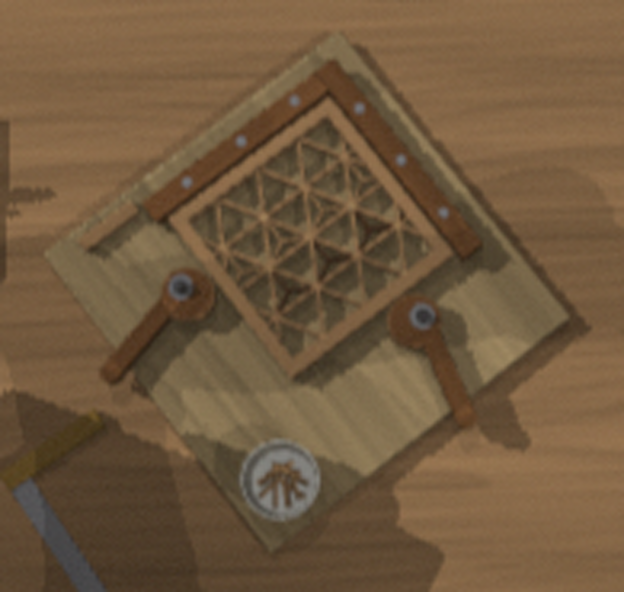

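```bash
cat >> h.py <<'E'
def load(fn):
    return dict(np.load(fn))
def jig2w(p,J): # p Nx3 in jig m
    x,y,a=J; p=np.atleast_2d(p); c,s=np.cos(a),np.sin(a)
    return np.c_[x+c*p[:,0]-s*p[:,1], y+s*p[:,0]+c*p[:,1], p[:,2]]
E
python3 - <<'E'
from h import *
from scipy.optimize import least_squares
c=load('pics/top0.npz')
z=lambda u,v:(u/3.2+160-.35,v/3.2+115-.35)
obs=[((.135,.135,.018),(335,32)),((-.2,.135,.018),(46,252)),((-.2,-.2,.018),(272,551)),((.135,-.2,.018),(572,318)),((-.121,.03,.050),(181,287)),((.03,-.121,.05),(423,316))]
P=np.array([o[0] for o in obs]); U=np.array([z(*o[1]) for o in obs])
f=lambda J:(proj(c,jig2w(P,J))-U).ravel()
r=least_squares(f,[.6,0,.7]); print(r.x,np.degrees(r.x[2]),np.round(r.fun.reshape(-1,2),2))
J=r.x
for p in obs: print(np.round(atz(c,*z(*p[1]),p[0][2]),4), jig2w(p[0],J))
for n,px,b in [('L',(113,373),(-.121,.03)),('R',(464,414),(.03,-.121))]:
    w=atz(c,*z(*px),.039); pv=jig2w((*b,.029),J)[0]; d=w-pv; 
    print(n,w,pv,np.hypot(*d[:2]),np.degrees(np.arctan2(d[1],d[0])-J[2]))
print('tub',atz(c,*z(281,482),.038))
print('panel near corner',atz(c,*z(292,377),.038),'left',atz(c,*z(170,220),.038),jig2w([(-.09,-.09,0),(-.09,.09,0)],J))
print('offcut',atz(c,*z(82,245),.03),atz(c,*z(135,210),.03))
import json; json.dump(list(J),open('J.json','w'))
E
```

```text
[ 0.59780204  0.05518221 -0.93519934] -53.58297537643079 [[ 1.34 -0.63]
 [-0.97  0.77]
 [-0.17  0.82]
 [ 0.03 -0.37]
 [-0.43 -0.31]
 [ 0.24 -0.36]]
[0.7848 0.0306 0.018 ] [[0.78658273 0.02668919 0.018     ]]
[0.5898 0.2935 0.018 ] [[0.58770729 0.29626953 0.018     ]]
[0.3204 0.0969 0.018 ] [[0.31812695 0.0973941  0.018     ]]
[ 0.516  -0.1721  0.018 ] [[ 0.51700239 -0.17218624  0.018     ]]
[0.5492 0.1692 0.05  ] [[0.55011094 0.17036276 0.05      ]]
[ 0.5173 -0.0401  0.05  ] [[ 0.51824097 -0.04079193  0.05      ]]
L [0.47715287 0.2305711  0.039     ] [0.55011094 0.17036276 0.029     ] 0.09459346510292028 194.05196955115719
R [ 0.43230739 -0.07283003  0.039     ] [ 0.51824097 -0.04079193  0.029     ] 0.09171161676099762 -105.97036258228071
tub [0.3786617  0.08647224 0.038     ]
panel near corner [0.46904589 0.07508347 0.038     ] left [0.61130451 0.17974815 0.038     ] [[0.47194825 0.07417756 0.        ]
 [0.61679739 0.18103601 0.        ]]
offcut [0.59288017 0.25905061 0.03      ] [0.62298559 0.21183531 0.03      ]
```

```bash
cat >> h.py <<'E'
import json
from scipy.spatial.transform import Rotation as Rn
def rot(yaw): # tool down, x axis at yaw deg
    a=np.radians(yaw); x=np.array([np.cos(a),np.sin(a),0]); z=np.array([0,0,-1.]); return np.c_[x,np.cross(z,x),z]
def rows(wps,p0=None,R0=None):
    s=status.observe(); p0=np.array(s['ee_pos']) if p0 is None else p0; R0=np.array(s['tcp_rot']) if R0 is None else R0
    out=[]
    for p,yaw in wps:
        d=R0.T@(np.asarray(p)-p0)*1000; r=Rn.from_matrix(R0.T@rot(yaw)).as_rotvec(degrees=True)
        out.append([round(float(v),1)+0. for v in (*d,*r)])
    return out
J=json.load(open('J.json')) if __import__('os').path.exists('J.json') else None
def pose(side,ang,rho,off,z):
    # lever angle ang(rad), finger centre rho out along lever, off behind it (push side)
    jd=np.degrees(J[2])
    if side=='R':
        b=(.03,-.121,0); L=np.radians(-90+jd)-ang; push=L-np.pi/2; yaw=np.degrees(push)
    else:
        b=(-.121,.03,0); L=np.radians(180+jd)+ang; push=L+np.pi/2; yaw=np.degrees(push)-180
    pv=jig2w(b,J)[0]; p=pv+rho*np.array([np.cos(L),np.sin(L),0])-off*np.array([np.cos(push),np.sin(push),0]); p[2]=z
    return p,(yaw+180)%360-180
E
python3 - <<'E'
from h import *
s=status.observe()
p,y=pose('R',.28,.068,.036,.15); print(p,y)
p0=s['ee_pos']; y0=25.14
print(rows([(p0+(p-p0)*min(1,k/12),y0+(y-y0)*min(1,k/12)) for k in (range(1,13))]))
E
```

```text
[ 0.46702854 -0.09821393  0.15      ] 110.37420635990617
[[31.8, -32.3, 6.8, -0.1, 0.0, -7.1], [63.5, -64.5, 13.5, -0.1, 0.0, -14.2], [95.3, -96.8, 20.3, -0.1, 0.0, -21.3], [127.0, -129.1, 27.0, -0.1, 0.0, -28.4], [158.8, -161.3, 33.8, -0.1, 0.0, -35.5], [190.5, -193.6, 40.6, -0.1, 0.0, -42.6], [222.3, -225.9, 47.3, -0.1, 0.0, -49.7], [254.0, -258.1, 54.1, -0.1, 0.0, -56.8], [285.8, -290.4, 60.8, -0.1, 0.0, -63.9], [317.6, -322.7, 67.6, -0.1, 0.0, -71.0], [349.3, -354.9, 74.4, -0.1, 0.0, -78.1], [381.1, -387.2, 81.1, -0.1, -0.1, -85.2]]
```

Call:
jog_arm(
  moves=[
    [[32, -32, 3, 0, 0, -7], [64, -64, 5, 0, 0, -14], [95, -97, 8, 0, 0, -21], [127, -129, 10, 0, 0, -28], [159, -161, 13, 0, 0, -35], [190, -194, 15, 0, 0, -43], [222, -226, 18, 0, 0, -50], [254, -258, 20, 0, 0, -57], [286, -290, 23, 0, 0, -64], [318, -323, 26, 0, 0, -71], [349, -355, 28, 0, 0, -78], [381, -387, 30, 0, 0, -85], [381, -387, 30, 0, 0, -85], [381, -387, 30, 0, 0, -85]],
  ],
  jaw=0,
)

```text
t: 1.9
ee_pos: [0.4669, -0.0994, 0.2011]
tcp_rot: [[-0.343, 0.939, -0.001], [0.939, 0.343, -0.0], [-0.0, -0.001, -1.0]]
wrist_force: [0.2, -0.9, 0.5]
finger_gap: -0.0001
```

```bash
python3 - <<'E'
from h import *
s=status.observe(); print(s['t'],s['ee_pos'],s['joint_pos'],s['finger_gap'],s['wrist_force']); print(s['tcp_rot'])
c=snap('wrist','pics/wrist1.png')
E
```

```text
1.9 [ 0.46693401 -0.09937209  0.20110891] [ 26.25423291  19.68585577 -26.58252717 113.03960184  11.40554715
  49.82308872  13.69428684] -7.993656157476645e-05 [ 0.23922193 -0.94485701  0.4972199 ]
[[-3.43469127e-01  9.39163701e-01 -7.08721869e-04]
 [ 9.39163965e-01  3.43468964e-01 -3.43737345e-04]
 [-7.94016713e-05 -7.83669206e-04 -9.99999690e-01]]
```

View pics/wrist1.png

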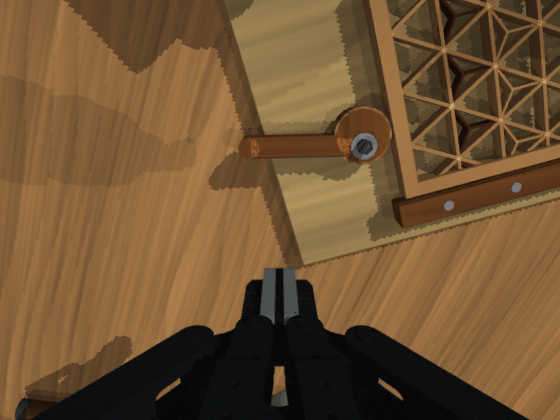

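The wrist view shows the right cam's bolt at (364,147), the lever tip at (241,147) and the board's right corner at (302,264). The finger tips are at (280,270), with nothing between them and the lever's near flank.

```bash
python3 - <<'E'
from h import *
c=load('pics/wrist1.npz')
b=atz(c,364,147,.05); e=atz(c,241,147,.037); m=atz(c,290,147,.039)
print('bolt',b,'exp',jig2w((.03,-.121,.05),J)); d=e-b; print('end',e,np.hypot(*d[:2])); 
for q in (e,m):
    d=q-b; print(np.degrees(np.arctan2(d[1],d[0])-J[2]))
print('corner',atz(c,302,264,.018),jig2w((.135,-.2,.018),J)); print('depth',bydepth(c,290,147),bydepth(c,364,147),bydepth(c,320,200))
print(proj(c,status.observe()['ee_pos']))
E
```

```text
bolt [ 0.5177042 -0.0392183  0.05     ] exp [[ 0.51824097 -0.04079193  0.05      ]]
end [ 0.42457021 -0.07554682  0.037     ] 0.09996849427872134
-105.10789365857597
-104.54318646134402
corner [ 0.51649772 -0.16805053  0.018     ] [[ 0.51700239 -0.17218624  0.018     ]]
depth [ 0.46310447 -0.06157834  0.03638321] [ 0.52080811 -0.03996305  0.03859075] [ 0.50874942 -0.10117887  0.01534789]
[[277.86933387 289.52380811]]
```

```bash
python3 - <<'E'
from h import *
w=[]
for z in (.15,.10,.06,.035,.027,.027): w.append(pose('R',.265,.068,.036,z))
for r in rows(w): print(r)
E
```

```text
[0.5, 1.4, 51.1, 0.0, 0.0, -1.2]
[0.5, 1.4, 101.1, 0.0, 0.0, -1.2]
[0.5, 1.4, 141.1, 0.0, 0.0, -1.2]
[0.5, 1.4, 166.1, 0.0, 0.0, -1.2]
[0.5, 1.5, 174.1, 0.0, 0.0, -1.2]
[0.5, 1.5, 174.1, 0.0, 0.0, -1.2]
```

Call:
jog_arm(
  moves=[
    [[0, 1, 45, 0, 0, -1], [0, 1, 90, 0, 0, -1], [0, 1, 130, 0, 0, -1], [0, 1, 155, 0, 0, -1], [0, 1, 168, 0, 0, -1], [0, 1, 174, 0, 0, -1], [0, 1, 174, 0, 0, -1]],
  ],
)

```text
t: 2.82
ee_pos: [0.4684, -0.0988, 0.0276]
tcp_rot: [[-0.36, 0.933, 0.0], [0.933, 0.36, -0.0], [-0.0, 0.0, -1.0]]
wrist_force: [0.5, 0.2, 1.5]
finger_gap: -0.0001
```

```bash
python3 - <<'E'
from h import *
s=status.observe(); print(s['t'],s['ee_pos'],s['wrist_force'])
snap('wrist','pics/wrist2.png')
w=[pose('R',.265,.068,.021,.027)]
w+=[pose('R',a,.068,.019,.027) for a in np.arange(.30,1.01,.08)]
for r in rows(w): print(r)
E
```

```text
2.825 [ 0.46840743 -0.0988359   0.02762454] [0.50063754 0.16818224 1.54221638]
[15.1, -0.8, 0.9, 0.0, 0.0, -0.1]
[19.4, -1.4, 0.9, 0.0, 0.0, 1.9]
[25.0, -2.5, 0.9, 0.0, 0.0, 6.5]
[30.6, -3.2, 0.9, 0.0, 0.0, 11.1]
[36.2, -3.4, 0.9, 0.0, 0.0, 15.6]
[41.9, -3.2, 0.9, 0.1, 0.0, 20.2]
[47.5, -2.5, 0.9, 0.1, 0.0, 24.8]
[53.0, -1.4, 0.9, 0.1, 0.0, 29.4]
[58.4, 0.2, 0.9, 0.1, 0.0, 34.0]
[63.7, 2.2, 0.9, 0.1, 0.0, 38.6]
```

View pics/wrist2.png

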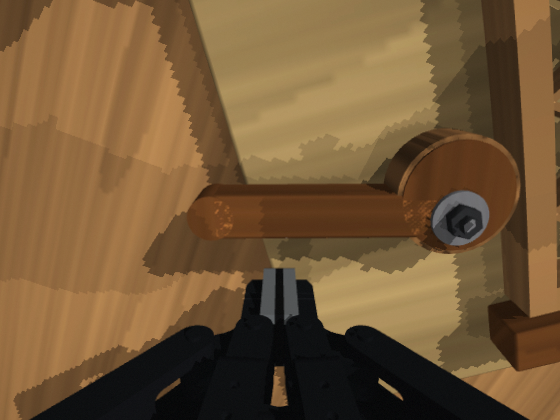

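The tips at (280,270) stand just in front of the lever's flank (row 238), about two thirds of the way out from the bolt at (463,222). I'll push now.

Call:
jog_arm(
  moves=[
    [[8, 0, 0, 0, 0, 0], [15, -1, 0, 0, 0, 0], [19, -1, 0, 0, 0, 2], [25, -2, 0, 0, 0, 6], [31, -3, 0, 0, 0, 11], [36, -3, 0, 0, 0, 16], [42, -3, 0, 0, 0, 20], [47, -2, 0, 0, 0, 25], [53, -1, 0, 0, 0, 29], [58, 0, 0, 0, 0, 34], [64, 2, 0, 0, 0, 39], [64, 2, 0, 0, 0, 39]],
  ],
)

```text
t: 4.38
ee_pos: [0.4469, -0.0377, 0.0274]
tcp_rot: [[0.306, 0.952, 0.0], [0.952, -0.306, -0.0], [-0.0, 0.0, -1.0]]
wrist_force: [0.3, -0.1, 0.2]
finger_gap: 0.0
```

```bash
python3 - <<'E'
from h import *
s=status.observe(); print(s['t'],s['ee_pos'],s['wrist_force'],s['joint_pos'])
snap('top','pics/top1.png')
snap('wrist','pics/wrist3.png')
w=[pose('R',a,.068,.019,.027) for a in list(np.arange(1.05,1.5,.08))+[1.53,1.57,1.6]]
for r in rows(w): print(r)
i=cv2.imread('pics/top1.png')[115:300,160:355]; j=cv2.imread('pics/wrist3.png')
cv2.imwrite('pics/v1.png',np.hstack([cv2.resize(i,(440,417))[:417],cv2.resize(j,(360,270)).copy().__class__((417,360,3),np.uint8) if 0 else cv2.copyMakeBorder(cv2.resize(j,(360,270)),0,147,0,0,0)]))
E
```

```text
4.375 [ 0.44692119 -0.03766974  0.02739908] [ 0.2687754  -0.07327431  0.18346314] [  2.82860915  32.96380674  -5.81114624 128.0629575    9.60840626
  19.35631652 -28.96675967]
[7.1, -0.9, 0.4, 0.0, 0.0, 6.0]
[12.7, -1.7, 0.4, 0.0, 0.0, 10.6]
[18.3, -1.9, 0.4, 0.0, 0.0, 15.2]
[24.0, -1.7, 0.4, 0.0, 0.0, 19.7]
[29.6, -1.1, 0.4, 0.0, 0.0, 24.3]
[35.1, 0.0, 0.4, 0.0, 0.0, 28.9]
[40.6, 1.5, 0.4, 0.0, 0.0, 33.5]
[43.2, 2.4, 0.4, 0.0, 0.0, 35.8]
[45.2, 3.2, 0.4, 0.0, 0.0, 37.5]
```

View pics/v1.png

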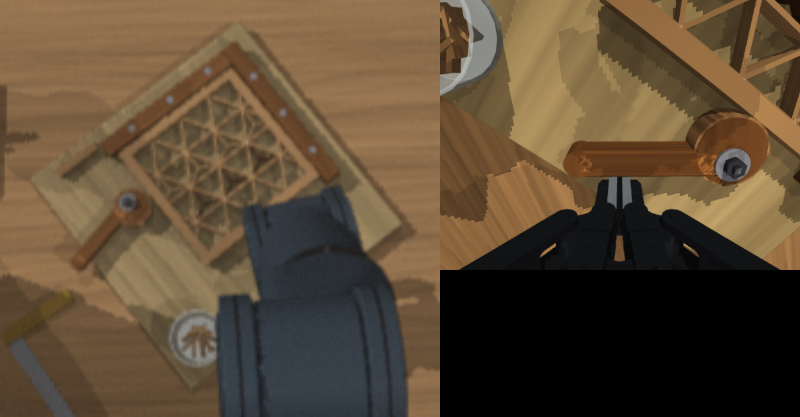

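The right lever follows the tips at about 0.95 rad. In the wrist view the tub stays well to the left. I'll carry on to the stop.

Call:
jog_arm(
  moves=[
    [[4, 0, 0, 0, 0, 3], [7, -1, 0, 0, 0, 6], [10, -1, 0, 0, 0, 8], [13, -2, 0, 0, 0, 11], [18, -2, 0, 0, 0, 15], [24, -2, 0, 0, 0, 20], [27, -1, 0, 0, 0, 22], [30, -1, 0, 0, 0, 24], [32, -1, 0, 0, 0, 26], [35, 0, 0, 0, 0, 29]],
  ],
)

```text
t: 5.72
ee_pos: [0.4527, -0.0073, 0.0265]
tcp_rot: [[0.732, 0.682, -0.009], [0.682, -0.732, -0.002], [-0.008, -0.005, -1.0]]
wrist_force: [-13.0, -9.3, 0.5]
finger_gap: -0.0001
```

```bash
python3 - <<'E'
from h import *
s=status.observe(); print(s['t'],s['ee_pos'],s['wrist_force'],s['joint_pos'])
snap('wrist','pics/wrist4.png')
w=[pose('R',a,.068,.019,.027) for a in [1.49,1.53,1.57,1.6,1.63]]
for r in rows(w): print(r)
E
```

```text
5.725 [ 0.45268003 -0.00734432  0.02648038] [-12.95724205  -9.28039113   0.54742806] [ -6.35248899  33.52117741   1.85084909 127.2057417   -2.74073395
  19.8436468  -49.24726737]
[8.2, 0.8, -0.7, -0.3, 0.5, 1.8]
[11.0, 0.2, -0.7, -0.3, 0.5, 4.1]
[13.8, -0.4, -0.7, -0.2, 0.5, 6.4]
[15.9, -0.7, -0.7, -0.2, 0.5, 8.1]
[18.0, -0.9, -0.7, -0.2, 0.5, 9.8]
```

View pics/wrist4.png

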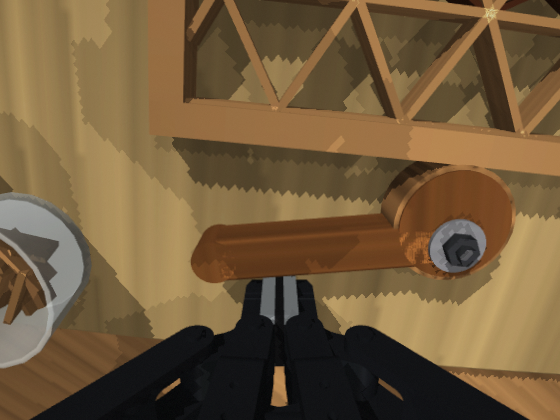

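The lever is nearly parallel to the panel side, at about 1.35 rad with a 16 N push, and the arm lags by about 6 mm. I'll go on in small steps.

Call:
jog_arm(
  moves=[
    [[2, 0, 0, 0, 0, 1], [4, 0, 0, 0, 0, 2], [6, 0, 0, 0, 0, 4], [8, 0, 0, 0, 0, 5], [9, -1, 0, 0, 0, 6], [9, -1, 0, 0, 0, 6]],
  ],
)

```text
t: 6.52
ee_pos: [0.457, 0.0, 0.0262]
tcp_rot: [[0.797, 0.603, -0.012], [0.603, -0.798, -0.002], [-0.011, -0.006, -1.0]]
wrist_force: [-13.6, -7.8, 3.3]
finger_gap: 0.0001
```

```bash
python3 - <<'E'
from h import *
s=status.observe(); print(s['t'],s['ee_pos'],s['wrist_force'])
print(s['tcp_rot'][:,0])
w=[pose('R',a,.068,.019,.027) for a in [1.49,1.53,1.57,1.6,1.63]]
for r in rows(w): print(r)
snap('wrist','pics/wrist5.png')
E
```

```text
6.525 [4.57000099e-01 2.54169694e-05 2.62248382e-02] [-13.56032099  -7.84849635   3.32275658]
[ 0.79749844  0.6032251  -0.0107574 ]
[0.6, 3.0, -0.8, -0.3, 0.6, -3.9]
[3.3, 2.1, -0.8, -0.3, 0.6, -1.7]
[6.0, 1.3, -0.8, -0.3, 0.6, 0.6]
[8.0, 0.8, -0.9, -0.3, 0.6, 2.4]
[10.1, 0.3, -0.9, -0.3, 0.6, 4.1]
```

View pics/wrist5.png

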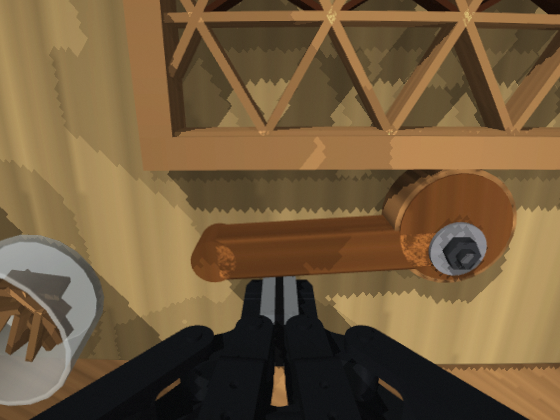

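The lever is now within about 4° of the panel side. I'll push on until the force rises, which marks the stop.

Call:
jog_arm(
  moves=[
    [[2, 0, 0, 0, 0, 0], [4, 0, 0, 0, 0, 0], [6, 0, 0, 0, 0, 0], [8, 0, 0, 0, 0, 0], [8, 0, 0, 0, 0, 0]],
  ],
)

```text
t: 7.2
ee_pos: [0.4611, 0.0043, 0.0259]
tcp_rot: [[0.798, 0.603, -0.016], [0.603, -0.798, -0.003], [-0.014, -0.008, -1.0]]
wrist_force: [-19.5, -8.6, 4.3]
finger_gap: 0.0003
```

```bash
python3 - <<'E'
from h import *
s=status.observe(); print(s['t'],s['ee_pos'],s['wrist_force'])
snap('wrist','pics/wrist6.png')
E
```

```text
7.2 [0.46111365 0.00426582 0.02586921] [-19.48483666  -8.57721525   4.26529557]
```

View pics/wrist6.png

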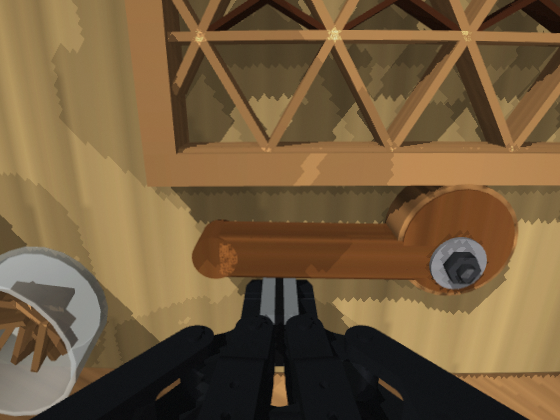

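Call:
jog_arm(
  moves=[
    [[2, 0, 0, 0, 0, 0], [4, 0, 0, 0, 0, 0], [6, 0, 0, 0, 0, 0], [6, 0, 0, 0, 0, 0], [6, 0, 0, 0, 0, 0]],
  ],
)

```text
t: 7.88
ee_pos: [0.4624, 0.0057, 0.0254]
tcp_rot: [[0.799, 0.601, -0.022], [0.601, -0.799, -0.005], [-0.021, -0.01, -1.0]]
wrist_force: [-26.3, -15.8, 8.1]
finger_gap: -0.0002
```

The last 6 mm moved the tip only 2 mm while the force rose to 31 N, so the lever is at its stop. I'll back off and lift.

Call:
jog_arm(
  moves=[
    [[-5, 0, 0, 0, 0, 0], [-12, 0, 0, 0, 0, 0], [-20, 0, 0, 0, 0, 0], [-32, 0, 0, 0, 0, 0], [-32, 0, -20, 0, 0, 0], [-32, 0, -60, 0, 0, 0], [-32, 0, -110, 0, 0, 0], [-32, 0, -155, 0, 0, 0], [-32, 0, -170, 0, 0, 0], [-32, 0, -170, 0, 0, 0]],
  ],
)

```text
t: 9.12
ee_pos: [0.45, -0.0089, 0.1984]
tcp_rot: [[0.797, 0.604, 0.004], [0.604, -0.797, 0.0], [0.003, 0.002, -1.0]]
wrist_force: [-0.2, -0.3, -0.4]
finger_gap: 0.0003
```

```bash
python3 - <<'E'
from h import *
s=status.observe(); print(s['t'],s['ee_pos'],s['wrist_force'],s['tcp_rot'][:,0])
p,y=pose('L',.245,.068,.040,.2); p0=s['ee_pos']; print(p,y)
y0=np.degrees(np.arctan2(s['tcp_rot'][1,0],s['tcp_rot'][0,0]))
for r in rows([(p0+(p-p0)*k/7,y0+(y-y0)*k/7) for k in range(1,8)]): print(r)
E
```

```text
9.125 [ 0.45002606 -0.00893241  0.19840545] [-0.20468297 -0.30066192 -0.37515935] [0.79706094 0.60389116 0.00305188]
[0.52314248 0.24450251 0.2       ] 50.45449060427441
[30.2, -22.5, -0.2, 0.1, -0.2, -1.9]
[60.4, -45.1, -0.4, 0.1, -0.2, -3.8]
[90.6, -67.6, -0.5, 0.1, -0.2, -5.7]
[120.8, -90.2, -0.7, 0.1, -0.2, -7.6]
[151.0, -112.7, -0.9, 0.1, -0.2, -9.5]
[181.1, -135.3, -1.1, 0.1, -0.2, -11.4]
[211.3, -157.8, -1.2, 0.1, -0.2, -13.3]
```

Call:
jog_arm(
  moves=[
    [[30, -22, 0, 0, 0, -2], [60, -45, 0, 0, 0, -4], [91, -68, 0, 0, 0, -6], [121, -90, 0, 0, 0, -8], [151, -113, 0, 0, 0, -10], [181, -135, 0, 0, 0, -11], [211, -158, 0, 0, 0, -13], [211, -158, 0, 0, 0, -13], [211, -158, 0, 0, 0, -13]],
  ],
)

```text
t: 10.25
ee_pos: [0.5216, 0.2435, 0.196]
tcp_rot: [[0.641, 0.767, -0.002], [0.767, -0.641, -0.001], [-0.002, -0.0, -1.0]]
wrist_force: [0.1, -0.6, 0.3]
finger_gap: 0.0001
```

```bash
python3 - <<'E'
from h import *
s=status.observe(); print(s['t'],s['ee_pos'],s['joint_pos'],s['wrist_force'],s['tcp_rot'][:,0])
snap('wrist','pics/wrist7.png')
snap('top','pics/top2.png')
w=[pose('L',.245,.068,.038,z) for z in (.15,.10,.06,.035,.027,.027)]
for r in rows(w): print(r)
i=cv2.imread('pics/top2.png')[115:300,160:355]
cv2.imwrite('pics/top2z.png',cv2.resize(i,None,fx=3.2,fy=3.2,interpolation=cv2.INTER_CUBIC))
E
```

```text
10.25 [0.52155928 0.24352575 0.19600436] [-30.143465    26.48428517   0.64417099 100.49576864  -0.32910793
  53.15039583 -69.25504685] [ 0.05128198 -0.59337373  0.30378911] [ 0.64126216  0.76731857 -0.00224733]
[0.0, 0.1, 46.7, 0.0, 0.1, -0.4]
[0.1, 0.1, 96.7, 0.0, 0.1, -0.4]
[0.1, 0.1, 136.7, 0.0, 0.1, -0.4]
[0.1, 0.1, 161.7, 0.0, 0.1, -0.4]
[0.2, 0.1, 169.7, 0.0, 0.1, -0.4]
[0.2, 0.1, 169.7, 0.0, 0.1, -0.4]
```

View pics/wrist7.png

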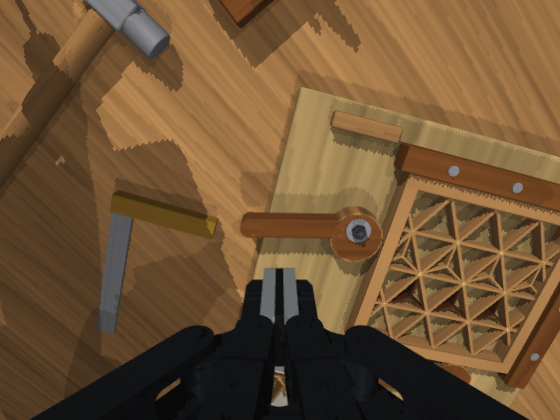

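View pics/top2z.png

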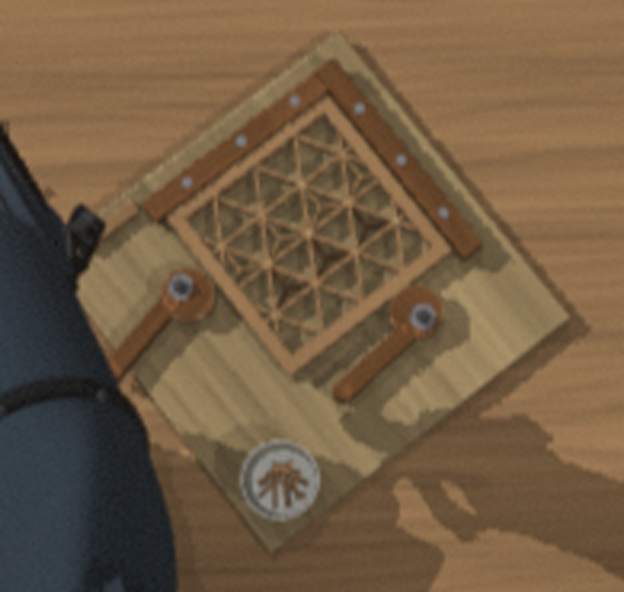

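```bash
python3 - <<'E'
from h import *
c=load('pics/wrist7.npz')
print('tip at lever height',proj(c,[.5216,.2435,.03]), 'cam',c['position'])
b=atz(c,359,231,.05); e=atz(c,243,224,.037); m=atz(c,290,225,.039)
print('bolt',b,jig2w((-.121,.03,.05),J),'end',e)
for q in (e,m):
    d=q-b; print(np.hypot(*d[:2]),np.degrees(np.arctan2(d[1],d[0])-J[2])-180)
print('offcut',atz(c,334,120,.03),atz(c,400,135,.03))
print('stock',atz(c,215,228,.01))
E
```

```text
tip at lever height [[279.41588302 188.59058988]] cam [0.57559183 0.30849081 0.33679434]
bolt [0.55316201 0.17572048 0.05      ] [[0.55011094 0.17036276 0.05      ]] end [0.47749189 0.24076791 0.037     ]
0.099785443263426 12.900011685292043
0.05841575829267024 12.490042417677728
offcut [0.5935453  0.25960091 0.03      ] [0.62878043 0.21457069 0.03      ]
stock [0.44511599 0.24892997 0.01      ]
```

In the picture the tip at lever height falls at (279,189), on the outer side of the lever, whose flank is at row 213. That is about 10 mm of clearance. The wrist camera puts the bolt 6 mm off the top-view fit, so I'll back off 5 mm more before descending.

Call:
jog_arm(
  moves=[
    [[5, 0, 45, 0, 0, 0], [5, 0, 90, 0, 0, 0], [5, 0, 125, 0, 0, 0], [5, 0, 150, 0, 0, 0], [5, 0, 163, 0, 0, 0], [5, 0, 169, 0, 0, 0], [5, 0, 169, 0, 0, 0]],
  ],
)

```text
t: 11.22
ee_pos: [0.5256, 0.2483, 0.0287]
tcp_rot: [[0.641, 0.767, 0.001], [0.767, -0.641, 0.0], [0.0, 0.0, -1.0]]
wrist_force: [0.1, 0.2, -0.9]
finger_gap: -0.0003
```

```bash
python3 - <<'E'
from h import *
s=status.observe(); print(s['t'],s['ee_pos'],s['wrist_force'])
c=snap('wrist','pics/wrist8.png')
print(proj(c,s['ee_pos']))
w=[pose('L',.23,.068,o,.027) for o in (.034,.026,.019)]
w+=[pose('L',a,.068,.019,.027) for a in np.arange(.30,1.01,.08)]
for r in rows(w): print(r)
E
```

```text
11.225 [0.52556139 0.24830035 0.02872541] [ 0.08829402  0.22092886 -0.85887658]
[[279.6398892  288.52781899]]
[-9.7, 1.2, 2.0, 0.0, -0.1, 0.5]
[-17.7, 1.1, 2.0, 0.0, -0.1, 0.5]
[-24.7, 1.0, 2.0, 0.0, -0.1, 0.5]
[-29.5, -0.2, 2.0, 0.0, -0.1, -3.5]
[-35.1, -1.2, 2.0, 0.0, -0.1, -8.1]
[-40.7, -1.7, 2.0, 0.0, -0.1, -12.6]
[-46.3, -1.7, 2.0, 0.0, -0.1, -17.2]
[-52.0, -1.4, 2.0, 0.0, -0.1, -21.8]
[-57.5, -0.5, 2.0, 0.0, -0.1, -26.4]
[-63.0, 0.8, 2.0, 0.0, -0.1, -31.0]
[-68.4, 2.5, 2.0, 0.0, -0.1, -35.6]
[-73.7, 4.6, 2.0, 0.0, 0.0, -40.1]
```

View pics/wrist8.png

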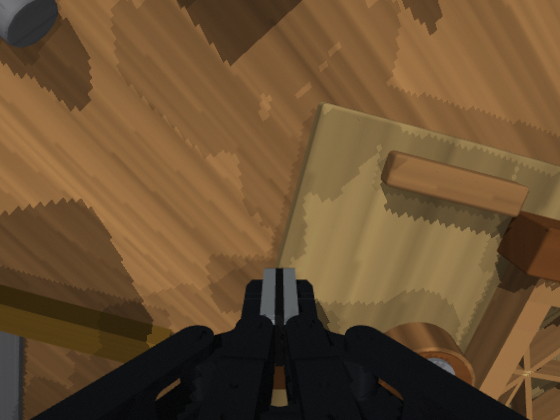

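The tip at (280,288) is down on the outer side with the lever hidden behind the fingers. The offcut at (455,185) is clear. I'll push towards tool -x.

Call:
jog_arm(
  moves=[
    [[-10, 1, 1, 0, 0, 0], [-15, 1, 2, 0, 0, 0], [-20, 1, 2, 0, 0, 0], [-25, 1, 2, 0, 0, 0], [-30, 0, 2, 0, 0, -4], [-35, -1, 2, 0, 0, -8], [-41, -2, 2, 0, 0, -13], [-46, -2, 2, 0, 0, -17], [-52, -1, 2, 0, 0, -22], [-57, 0, 2, 0, 0, -26], [-63, 1, 2, 0, 0, -31], [-63, 1, 2, 0, 0, -31]],
  ],
)

```text
t: 12.78
ee_pos: [0.4861, 0.2024, 0.0266]
tcp_rot: [[0.151, 0.989, 0.002], [0.989, -0.151, 0.004], [0.005, 0.001, -1.0]]
wrist_force: [0.1, 9.2, -2.9]
finger_gap: 0.0005
```

```bash
python3 - <<'E'
from h import *
s=status.observe(); print(s['t'],s['ee_pos'],s['wrist_force'])
snap('top','pics/top3.png'); snap('side','pics/side3.png')
w=[pose('L',a,.068,.019,.027) for a in list(np.arange(.86,1.5,.08))+[1.53,1.57]]
for r in rows(w): print(r)
i=cv2.imread('pics/top3.png')[115:300,160:355]
a=cv2.resize(i,None,fx=2.2,fy=2.2,interpolation=cv2.INTER_CUBIC); b=cv2.resize(cv2.imread('pics/side3.png')[190:310,180:355],None,fx=2.1,fy=2.1)
b=cv2.copyMakeBorder(b,0,a.shape[0]-b.shape[0],0,0,0)
cv2.imwrite('pics/v3.png',np.hstack([a,b]))
E
```

```text
12.775 [0.48605033 0.20238747 0.02664042] [ 0.13677699  9.18932807 -2.93435061]
[-8.2, -1.1, -0.4, 0.1, -0.2, -4.4]
[-13.8, -1.9, -0.5, 0.1, -0.2, -9.0]
[-19.4, -2.4, -0.5, 0.1, -0.2, -13.6]
[-25.1, -2.3, -0.5, 0.1, -0.2, -18.2]
[-30.7, -1.9, -0.5, 0.1, -0.2, -22.8]
[-36.3, -0.9, -0.6, 0.1, -0.2, -27.3]
[-41.7, 0.4, -0.6, 0.1, -0.2, -31.9]
[-47.1, 2.2, -0.6, 0.1, -0.2, -36.5]
[-54.2, 5.4, -0.6, 0.2, -0.2, -42.8]
[-56.7, 6.7, -0.6, 0.2, -0.2, -45.1]
```

View pics/v3.png

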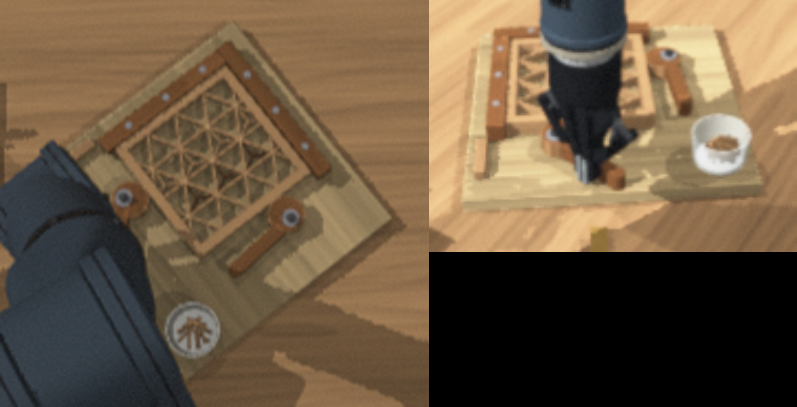

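The side view shows the tips against the lever's outer flank, with the lever following at about 0.8 rad. I'll continue.

Call:
jog_arm(
  moves=[
    [[-6, -1, 0, 0, 0, -5], [-11, -1, 0, 0, 0, -9], [-17, -1, 0, 0, 0, -14], [-22, -1, 0, 0, 0, -18], [-28, 0, 0, 0, 0, -23], [-31, 1, 0, 0, 0, -25], [-34, 1, 0, 0, 0, -28], [-36, 2, 0, 0, 0, -30], [-39, 3, 0, 0, 0, -32], [-39, 3, 0, 0, 0, -32]],
  ],
)

```text
t: 14.12
ee_pos: [0.4802, 0.1619, 0.0261]
tcp_rot: [[-0.395, 0.918, -0.003], [0.918, 0.395, 0.001], [0.002, -0.002, -1.0]]
wrist_force: [-7.1, 7.2, 0.9]
finger_gap: 0.0003
```

```bash
python3 - <<'E'
from h import *
s=status.observe(); print(s['t'],s['ee_pos'],s['wrist_force'])
w=[pose('L',a,.068,.019,.027) for a in [1.2,1.3,1.4,1.5,1.57]]
for r in rows(w): print(r)
snap('side','pics/side4.png')
snap('wrist','pics/wrist9.png')
b=cv2.resize(cv2.imread('pics/side4.png')[190:310,180:355],None,fx=4,fy=4,interpolation=cv2.INTER_CUBIC)
cv2.imwrite('pics/v4.png',b)
E
```

```text
14.125 [0.48023165 0.16185581 0.02607134] [-7.12016647  7.15149935  0.90783028]
[8.6, 2.9, -0.9, -0.1, -0.1, 8.1]
[2.0, 0.4, -0.9, -0.1, -0.1, 2.4]
[-4.8, -1.4, -0.9, -0.1, -0.1, -3.3]
[-11.8, -2.6, -1.0, -0.1, -0.1, -9.1]
[-16.7, -3.0, -1.0, -0.1, -0.1, -13.1]
```

View pics/v4.png

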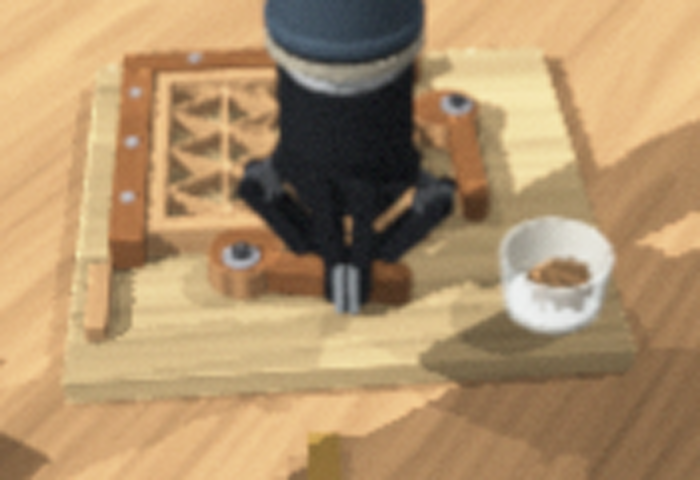

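View pics/wrist9.png

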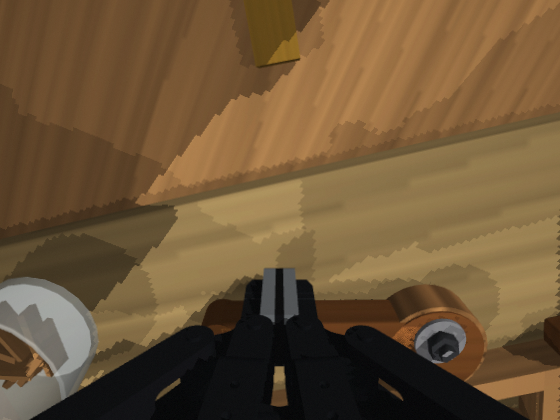

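The left lever is about 1.35 rad round, and the tips at (280,285) are behind its outer flank. Next come small steps to the stop.

Call:
jog_arm(
  moves=[
    [[-2, 0, 0, 0, 0, -2], [-4, 0, 0, 0, 0, -4], [-6, 0, 0, 0, 0, -6], [-8, 0, 0, 0, 0, -8], [-10, 0, 0, 0, 0, -8], [-12, 0, 0, 0, 0, -9], [-14, 0, 0, 0, 0, -9], [-14, 0, 0, 0, 0, -9]],
  ],
)

```text
t: 15.22
ee_pos: [0.4843, 0.1486, 0.0257]
tcp_rot: [[-0.534, 0.845, -0.005], [0.845, 0.534, 0.0], [0.003, -0.005, -1.0]]
wrist_force: [-11.6, 6.1, 2.3]
finger_gap: 0.0
```

Call:
jog_arm(
  moves=[
    [[-2, 0, 0, 0, 0, -1], [-4, 0, 0, 0, 0, -2], [-6, 0, 0, 0, 0, -2], [-8, 0, 0, 0, 0, -2], [-8, 0, 0, 0, 0, -2]],
  ],
)

```text
t: 15.85
ee_pos: [0.4858, 0.1451, 0.0255]
tcp_rot: [[-0.566, 0.824, -0.009], [0.824, 0.566, 0.003], [0.008, -0.006, -1.0]]
wrist_force: [-21.6, 17.0, 3.4]
finger_gap: -0.0003
```

```bash
python3 - <<'E'
from h import *
s=status.observe(); print(s['t'],s['ee_pos'],s['wrist_force'])
snap('wrist','pics/wrist10.png')
E
```

```text
15.85 [0.4857904  0.14508688 0.02549315] [-21.64183245  17.00934882   3.44467799]
```

View pics/wrist10.png

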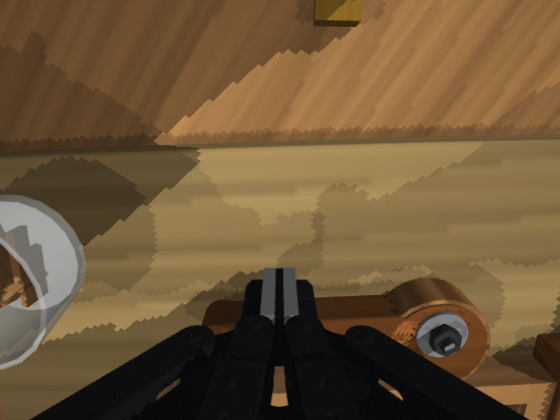

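Call:
jog_arm(
  moves=[
    [[-2, 0, 0, 0, 0, 0], [-4, 0, 0, 0, 0, 0], [-4, 0, 0, 0, 0, 0], [-4, 0, 0, 0, 0, 0]],
  ],
)

```text
t: 16.4
ee_pos: [0.486, 0.1443, 0.0253]
tcp_rot: [[-0.569, 0.822, -0.011], [0.822, 0.569, 0.006], [0.011, -0.006, -1.0]]
wrist_force: [-29.3, 25.9, 4.9]
finger_gap: -0.0001
```

The tip moved only 0.8 mm while the force rose to 39 N, so the left lever is hard on its stop. I'll back off, lift and move aside.

Call:
jog_arm(
  moves=[
    [[5, 0, 0, 0, 0, 0], [12, 0, 0, 0, 0, 0], [20, 0, 0, 0, 0, 0], [32, 0, 0, 0, 0, 0], [32, 0, -20, 0, 0, 0], [32, 0, -60, 0, 0, 0], [32, 0, -110, 0, 0, 0], [32, 0, -160, 0, 0, 0], [70, 0, -190, 0, 0, 0], [130, 0, -200, 0, 0, 0], [180, 0, -200, 0, 0, 0], [220, 0, -200, 0, 0, 0], [220, 0, -200, 0, 0, 0], [220, 0, -200, 0, 0, 0]],
  ],
)

```text
t: 18.15
ee_pos: [0.3714, 0.319, 0.2262]
tcp_rot: [[-0.561, 0.828, 0.0], [0.828, 0.561, -0.001], [-0.001, -0.0, -1.0]]
wrist_force: [1.3, -0.5, 0.2]
finger_gap: -0.0001
```

```bash
python3 - <<'E'
from h import *
s=status.observe(); print(s['t'],s['ee_pos'],s['wrist_force'])
snap('top','pics/top5.png'); snap('side','pics/side5.png')
i=cv2.imread('pics/top5.png')[115:300,160:355]
cv2.imwrite('pics/top5z.png',cv2.resize(i,None,fx=3.2,fy=3.2,interpolation=cv2.INTER_CUBIC))
b=cv2.resize(cv2.imread('pics/side5.png')[190:310,180:355],None,fx=4,fy=4,interpolation=cv2.INTER_CUBIC)
cv2.imwrite('pics/v5.png',b)
E
```

```text
18.15 [0.37135736 0.31902216 0.22619367] [ 1.30840005 -0.53508144  0.24126937]
```

View pics/top5z.png

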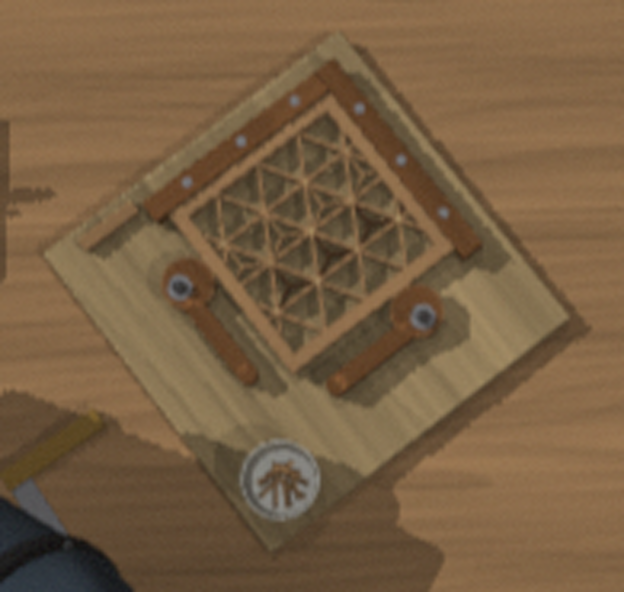

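View pics/v5.png

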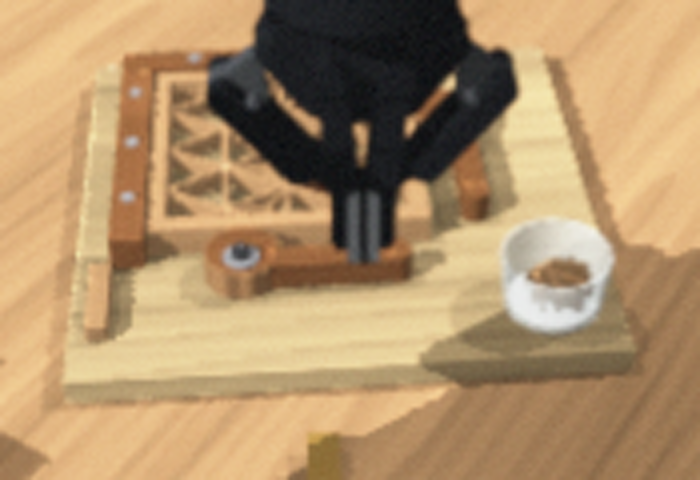

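```bash
python3 - <<'E'
from h import *
c=load('pics/top5.npz'); z=lambda u,v:(u/3.2+160-.35,v/3.2+115-.35)
for n,px,b,o,s in [('L',(248,379),(181,287),180,1),('R',(337,386),(423,316),-90,-1)]:
    w=atz(c,*z(*px),.039); pv=atz(c,*z(*b),.05); d=w-pv
    a=np.arctan2(d[1],d[0])-J[2]-np.radians(o); a=(a*s+np.pi)%(2*np.pi)-np.pi
    print(n,np.hypot(*d[:2]),a)
s=status.observe()
# pose to look: above board centre-ish so the wrist cam sees the panel
p=np.array([.50,.02,.33]); p0=s['ee_pos']; y0=np.degrees(np.arctan2(s['tcp_rot'][1,0],s['tcp_rot'][0,0]))
print(y0); 
for r in rows([(p0+(p-p0)*k/8,y0+(37-y0)*k/8) for k in (range(1,9))]): print(r)
E
```

```text
L 0.09830122676882255 1.54039910751849
R 0.09543417994870666 1.561848956821585
124.0316154468315
[-39.9, -7.6, -13.0, 0.0, 0.0, 10.9]
[-79.8, -15.2, -25.9, 0.0, 0.0, 21.8]
[-119.7, -22.8, -38.9, 0.0, 0.0, 32.6]
[-159.6, -30.4, -51.8, 0.0, 0.0, 43.5]
[-199.5, -38.0, -64.8, 0.0, 0.0, 54.4]
[-239.3, -45.6, -77.7, 0.0, 0.0, 65.3]
[-279.2, -53.3, -90.7, 0.0, 0.0, 76.2]
[-319.1, -60.9, -103.6, 0.0, 0.0, 87.0]
```

Both levers measure about 1.55 rad. I'll take one close look at the fence seams with the wrist camera, from high up.

Call:
jog_arm(
  moves=[
    [[-30, -6, -15, 0, 0, 8], [-60, -12, -30, 0, 0, 16], [-90, -18, -45, 0, 0, 24], [-120, -24, -60, 0, 0, 32], [-150, -30, -70, 0, 0, 40], [-180, -35, -80, 0, 0, 48], [-210, -40, -90, 0, 0, 56], [-240, -46, -100, 0, 0, 64], [-270, -52, -104, 0, 0, 72], [-300, -57, -104, 0, 0, 80], [-320, -61, -104, 0, 0, 87], [-320, -61, -104, 0, 0, 87], [-320, -61, -104, 0, 0, 87]],
  ],
)

```text
t: 19.88
ee_pos: [0.4999, 0.0208, 0.3302]
tcp_rot: [[0.796, 0.605, -0.0], [0.605, -0.796, 0.0], [-0.0, -0.001, -1.0]]
wrist_force: [-0.5, 0.0, -0.5]
finger_gap: -0.0002
```

```bash
python3 - <<'E'
from h import *
s=status.observe(); print(s['t'],s['ee_pos'],s['wrist_force'])
snap('wrist','pics/wrist11.png')
E
```

```text
19.875 [0.49991946 0.02077524 0.33021509] [-0.45944113  0.00092797 -0.47219231]
```

View pics/wrist11.png

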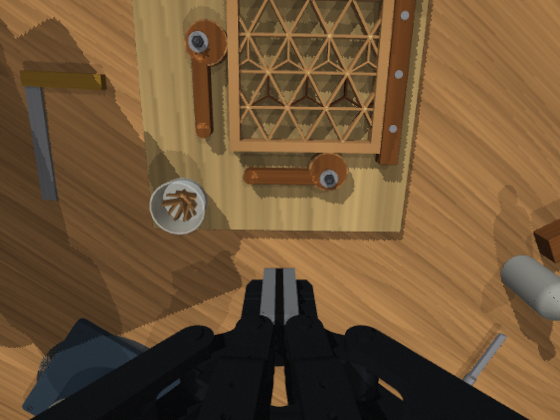

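The far fence is out of frame at the top, so I'll move forward 100 mm.

Call:
jog_arm(
  moves=[
    [[25, 0, 10, 0, 0, 0], [50, 0, 20, 0, 0, 0], [75, 0, 30, 0, 0, 0], [100, 0, 40, 0, 0, 0], [110, 0, 40, 0, 0, 0], [110, 0, 40, 0, 0, 0], [110, 0, 40, 0, 0, 0]],
  ],
)

```text
t: 20.8
ee_pos: [0.5875, 0.0863, 0.2909]
tcp_rot: [[0.797, 0.604, 0.001], [0.604, -0.797, -0.0], [0.0, 0.001, -1.0]]
wrist_force: [-0.6, 0.2, -0.2]
finger_gap: -0.0
```

```bash
python3 - <<'E'
from h import *
c=snap('wrist','pics/wrist12.png')
cv2.imwrite('pics/w12z.png',cv2.resize(cv2.imread('pics/wrist12.png')[0:300,140:540],None,fx=2,fy=2,interpolation=cv2.INTER_CUBIC))
E
```

```text
(no output)
```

View pics/w12z.png

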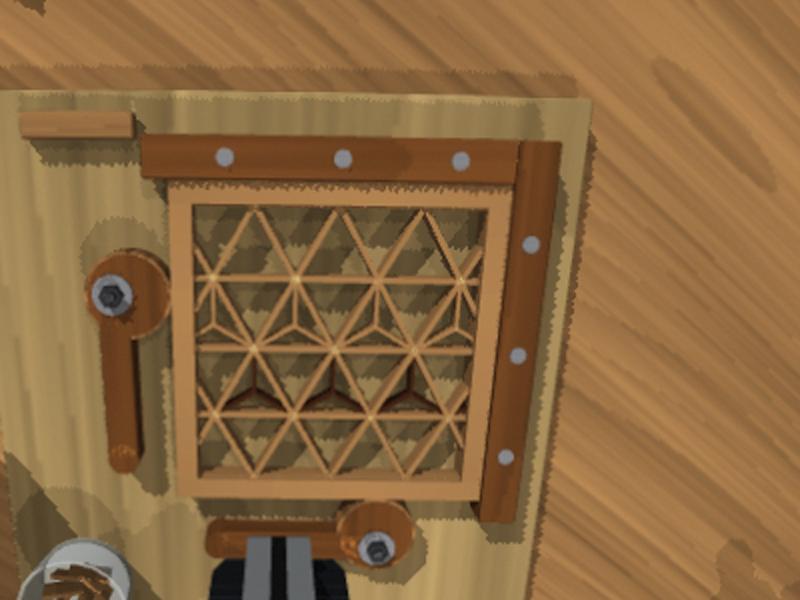

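The panel is flush along the right fence and has an even, parallel seam along the upper one, and both cam rims touch it. I'll hand in.

```bash
python3 - <<'E'
from h import *
job.finish_job(); print(status.observe()['t'])
E
```

```text
the job is handed in; nothing more can be done
the job is handed in; nothing more can be done
```

I pushed both cam levers round to their closed stops with the shut fingertips, right one first, then left, and handed the job in at about 21 s of the 61 s. No verdict is reported, so the result rests on my own checks.

- **Stops:** at each stop the force rose while the tip barely moved, to about 31 N on the right lever and 39 N on the left. That force was on the fingertips, against the levers.
- **Lever angles:** after I backed off, the top view put the left lever at about 1.54 rad and the right at about 1.56 rad; over 1.35 was needed.
- **Panel:** the last wrist picture shows it parallel to both fences. It looks flush on the right. On the upper fence I saw an even dark seam that I took for the fence's shadow and did not measure.
- **Clamping force:** both cam rims appear to touch the panel, but I could not measure how hard they press on it.
- **Other things:** the tub and offcut looked unmoved in the pictures. I did not measure any of the bystanders' positions afterwards. The arm was clear of everything at hand-in.
- **Disagreement:** the wrist camera placed the left bolt about 6 mm from where the top-view fit put it. I allowed for this with extra clearance before lowering the fingers.

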